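Press-test three work rests and load the sound one

TASK

Two of the three work rests have a cracked arm weld. Find the sound one by touch: with closed fingers press straight down on the middle of the seat half-way along an arm at about 10 N (never over 20 N), hold for about a second and judge how far it gives. Then stand the steel billet gently upright on the middle of the seat of the one stiff, sound arm. Never let the billet weigh on an arm that gives.

Things in the scene. Friction and masses are not known exactly. Their poses are not given: they have to be found in the camera images.
- rest_a: arm of a work rest: level steel strip 124 x 34 x 5 mm, a cantilever welded to a block (50 mm wide, top 69 mm over the table) on a foot fixed to the table. Origin at the weld; x to the free end, z up. It gives in proportion to force and springs back: 10 N at the seat sinks it some 2 mm there if the weld is sound, 8 to 9 mm if cracked
- rest_a_seat (a point): middle of the top face of the flat square steel seat, 52 x 52 x 4 mm, on top of the arm rest_a at mid-span, 60 mm out from its weld. About 64 mm above the table; moves with the arm
- rest_b: arm of another work rest, the same in look, size and axes as rest_a; of the three one is sound and two are cracked, which cannot be seen, and each may stand in any of the places
- rest_b_seat (a point): middle of the top face of the flat square steel seat, 52 x 52 x 4 mm, on top of the arm rest_b at mid-span, 60 mm out from its weld. About 64 mm above the table; moves with the arm
- rest_c: arm of another work rest, the same in look, size and axes as rest_a; of the three one is sound and two are cracked, which cannot be seen, and each may stand in any of the places
- rest_c_seat (a point): middle of the top face of the flat square steel seat, 52 x 52 x 4 mm, on top of the arm rest_c at mid-span, 60 mm out from its weld. About 64 mm above the table; moves with the arm
- billet_center (a point): centre of the billet, a plain dark steel round bar off-cut of about 0.75 kg standing upright on the table, 50 mm across and 60 mm high; this point is 30 mm above its underside
- billet: the same billet; origin at the centre of its underside, z along its axis
Not all that is in view belongs to the job. What is shaped like the billet but green or turquoise is not meant.

How it is judged:
By the outcome, as a careful person would: the job done as asked, in the order asked, and still so for the second after the job is handed in, with the robot touching nothing.
It also fails if it takes over 64 s, if anything falls off the work surface, if the arm or the gripper's body presses on something with over 40 N, if the wrist force passes 120 N, or if a joint passes its speed limit or range.

ROBOT

A 6-joint arm with a two-finger parallel gripper is mounted at the origin on a cart in front of the work surface, level with it; the furniture and walls round the work are solid. World frame = base frame: x ahead of the robot, y to its left, z up, the work surface at z = 0. Lengths are in mm, angles in rad, forces in N, time in s.
With the tool pointing down it reaches from about 300 to 850 mm from the base axis. Payload 4.2 kg.
Tool frame: the origin (TCP) lies at the centre of the arm's flange, where the gripper is bolted on; the fingertips stand 191 mm ahead of it and the grasp point (between the pads) lies 172 mm ahead of it; z points along the fingers, y is the line along which they close (so a half turn about z gives the same grasp; the last joint's range is limited). The gripper opens to 91 mm and grips with 3 to 60 N. Pads are 32 mm wide; open, the fingers measure 118 mm over their backs; the gripper's body (76 mm by 178 mm) begins 60 mm behind the grasp point.
Start: joints at [1.226, 0.32, 1.565, -0, 1.257, -0.02], TCP at [183.49, 544.935, 404.776] pointing down, gripper open.
Joint ranges: [-3.11, 3.11], [-0.84, 2.01], [0.21, 2.61], [-1.34, 4.49], [0.05, 2.63], [-2.56, 2.56]. Speed limits (rad/s): [2.57, 2.57, 3.14, 3.14, 3.14, 3.14].

INTERFACE

Orientations are given as a unit quaternion [x, y, z, w].
In Python, from bench import * gives the robot as it stands.
- The arm moves only by the shell command python3 -m jog 'ROWS'. ROWS is JSON, one flat list of numbers, 7 for each row, row after row: the turn, a rotation vector about the world's x, y, z in degrees, then the shift along the world's x, y, z in cm, then the opening in per cent of the stroke, from 0 (shut) to 100 (fully open). In form: [rx, ry, rz, x, y, z, gripper, rx, ry, rz, x, y, z, gripper, ...]. A call has 1 to 8 rows; each row shifts and turns the commanded pose from where the row before left it; what a row does not reach is not made up. A row lasts 1/12 s, in which the tool goes at most 41.7 mm and 7.16 degrees, less where a joint would pass 70% of its speed; a pose out of reach is approached as far as the arm can. A call is refused whole if a number of a shift passes 4.17 or a number of a turn 7.16, either way. A call with a gripper value outside its range is refused whole. The fingers move at their own pace and stop on an object; the grip force is fixed at half the most. Time passes only in rows, so rows that do not move let the fingers close. It gives the time, the measured TCP pose, the force, the opening and the grip force at its end, in the units of the state.
- state(): the state, without advancing time (a new reading comes with each control period).
- snapshot(name): name is "scene" or "top"; returns a dict with "image" (480x640x3 uint8, red, green, blue), "fov_y" (degrees; the focal length in pixels is half the picture's height over the tangent of half this angle, whatever the lens; pixels are square), "cx", "cy" (the principal point, pixels), "k1" (the pictures are not rectified: a ray, as slopes to the right and down, at radius r is drawn at 1 + k1 r^2 times it, then the intrinsics apply), "T" (4x4, takes a point from camera to world coordinates). Camera axes: x right, y down, z forward; pixel columns grow to the right and rows downward; lengths in mm; the calibration is good to about 2 mm. A picture is of the moment at which its call begins. There is no depth.
- finish_job(): hands the job in; it is judged then, once.
The state is a dict: "time": time; "joints": joint angles; "qvel": joint speeds; "tau": joint torques, N m; "position": TCP position; "tcp_rot": TCP orientation; "force": force on the tool from outside, world axes, zero at the start; "ft_torque": the same for the moment, N m; "grip_width": finger opening in mm; "gripper_force": force on a finger pad.
Only numpy, scipy, OpenCV 4.12 (cv2) and the standard library are available. Lean on these libraries where they do the work, as an engineer would, in place of code of your own. Each camera call takes 0.05 s, during which the arm holds its last target. There are 200 camera calls.

## Working session

There is one attempt and no reset: what is moved stays moved. The work goes in short steps, Python scripts to look and compute and a shell command to move; the robot and the scene stay as the last step left them, time stands still between calls to the robot, and variables do not carry over. Pictures are saved under pics/ and viewed, at most 10 in all, crops included, and the job is handed in when it is done.

```bash
mkdir -p pics; cat > h.py <<'E'
from bench import *
import numpy as np, cv2
def snap(n,f):
    s=snapshot(n); cv2.imwrite('pics/'+f,cv2.cvtColor(s['image'],cv2.COLOR_RGB2BGR)); return s
def ray(s,u,v):
    f=240/np.tan(np.radians(s['fov_y']/2)); K=np.array([[f,0,s['cx']],[0,f,s['cy']],[0,0,1.]])
    p=cv2.undistortPoints(np.array([[[u,v]]],float),K,np.array([s['k1'],0,0,0.]))[0,0]
    T=np.array(s['T']); return T[:3,3],T[:3,:3]@np.array([p[0],p[1],1])
def onz(s,u,v,z):
    o,d=ray(s,u,v); return (o+d*(z-o[2])/d[2]).round(1)
def tri(s1,p1,s2,p2):
    o1,d1=ray(s1,*p1);o2,d2=ray(s2,*p2)
    t=np.linalg.lstsq(np.c_[d1,-d2],o2-o1,rcond=None)[0]
    a=o1+d1*t[0];b=o2+d2*t[1]; return ((a+b)/2).round(1),np.linalg.norm(a-b).round(1)
E
python3 - <<'E'
from h import *
import pickle
S={n:snap(n,n+'1.png') for n in('scene','top')}
pickle.dump(S,open('s1.pkl','wb'))
for n in S: print(n,S[n]['fov_y'],S[n]['k1'],np.array(S[n]['T']).round(2).tolist())
print(state())
E
```

```text
scene 43.41782988973829 -0.17118610243958338 [[0.68, -0.49, 0.55, -158.54], [-0.73, -0.47, 0.49, -510.92], [0.02, -0.73, -0.68, 879.01], [0.0, 0.0, 0.0, 1.0]]
top 53.50703380556602 -0.022281536506625302 [[0.02, -0.99, 0.13, 370.41], [-1.0, -0.02, -0.0, 54.73], [0.0, -0.13, -0.99, 1311.24], [0.0, 0.0, 0.0, 1.0]]
{'time': 0.1, 'joints': array([ 1.22600151e+00,  3.20206694e-01,  1.56551959e+00, -1.90168924e-05,
        1.25737509e+00, -2.00215782e-02]), 'qvel': array([-0.00087934, -0.00170197, -0.0029737 , -0.00142167,  0.00163452,
       -0.00119103]), 'tau': array([ 9.65969703e-04, -4.13336420e+01, -2.32510185e+01,  7.30202277e-02,
        4.21936065e-02, -7.80022174e-05]), 'position': array([183.44465561, 544.80300994, 404.03088232]), 'tcp_rot': array([ 1.61670942e-01,  9.86844434e-01, -7.43486202e-04, -1.27946819e-04]), 'force': array([-0.41973803, -0.52516989,  0.25917173]), 'ft_torque': array([-0.0424969 , -0.00324581,  0.00285744]), 'gripper_force': 0.0, 'grip_width': 91.1019568966532}
```

View pics/scene1.png

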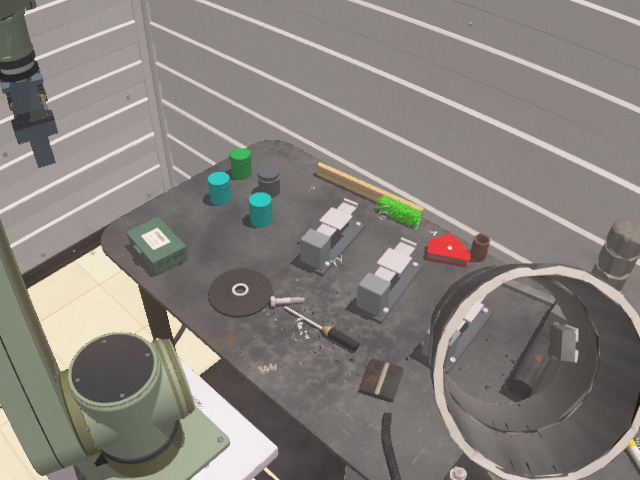

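View pics/top1.png

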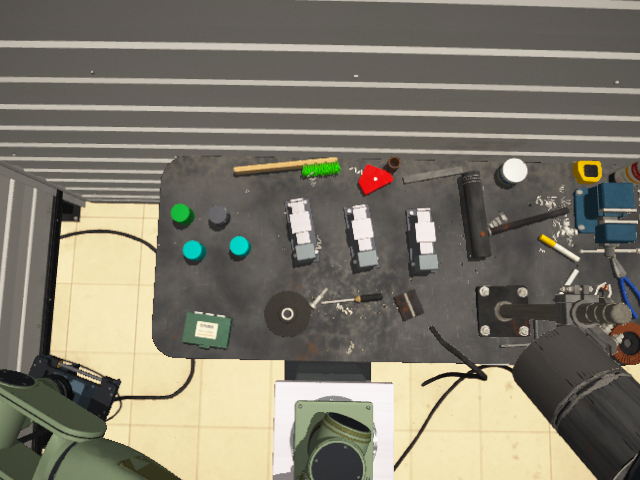

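The scene view shows the dark cylinder at (269,182), two turquoise ones at (219,188) and (260,210), a green one at (241,164), and a small rusty tube at (481,247). In the top view the dark one is at (219,217). The rests are at about (300,228), (361,236) and (423,240) in the top view. Only the dark one fits the billet: it is dark steel and the right size. I'll confirm with an enlarged crop.

```bash
python3 - <<'E'
import cv2,numpy as np
a=cv2.imread('pics/scene1.png');b=cv2.imread('pics/top1.png')
A=cv2.resize(a[140:240,200:500],None,fx=2.6,fy=2.6,interpolation=cv2.INTER_CUBIC)
B=cv2.resize(b[185:285,160:460],None,fx=2.6,fy=2.6,interpolation=cv2.INTER_CUBIC)
cv2.imwrite('pics/crop1.png',np.vstack([A,B]))
# light seats / strips
for n,im in(('scene',a),('top',b)):
    h=cv2.cvtColor(im,cv2.COLOR_BGR2HSV)
    for nm,m in(('light',(h[...,2]>165)&(h[...,1]<40)),):
        m=m.astype(np.uint8);m[:150]=0
        k,l,st,c=cv2.connectedComponentsWithStats(m)
        for i in range(1,k):
            if 200<st[i,4]<1500: print(n,nm,st[i],c[i].round(1),cv2.minAreaRect(np.argwhere(l==i)[:,::-1].astype(np.float32)))
E
```

```text
scene light [  0 150 126  64 737] [ 61.4 179.3] ((61.11206817626953, 178.794677734375), (7.086948394775391, 139.97494506835938), 62.840206146240234)
scene light [319 150 161  86 886] [402.1 193. ] ((399.1121826171875, 191.2965087890625), (180.19032287597656, 5.523143291473389), 28.855661392211914)
scene light [ 417  150  189   96 1176] [514.7 196.7] ((511.27728271484375, 194.98390197753906), (208.83363342285156, 6.555797576904297), 27.142322540283203)
scene light [548 150  92  44 618] [597.1 169.9] ((594.8441772460938, 168.69297790527344), (100.64655303955078, 6.745340347290039), 25.588510513305664)
scene light [ 10 163 151  85 797] [ 83.9 205.1] ((84.36361694335938, 204.34213256835938), (6.274983882904053, 170.4681854248047), 61.205997467041016)
scene light [307 202  49  44 803] [333.3 220.8] ((331.2196044921875, 222.8309326171875), (21.801376342773438, 55.57906723022461), 42.397438049316406)
scene light [141 227  30  23 344] [155.6 238.1] ((155.16575622558594, 238.35084533691406), (23.934070587158203, 18.50802230834961), 48.012786865234375)
scene light [489 239  43  24 237] [508.6 
[... 1411 characters left out ...]
0.  220.6] ((299.9459533691406, 220.67568969726562), (45.37411880493164, 19.72787857055664), 80.53767395019531)
top light [352 204  22  47 723] [361.9 227.5] ((361.8461608886719, 227.23077392578125), (46.283409118652344, 19.611614227294922), 78.69007110595703)
top light [415 208  21  46 703] [424.7 230.8] ((424.8606872558594, 230.4672393798828), (46.1732292175293, 19.193578720092773), 84.80557250976562)
top light [359 251  19  15 217] [367.8 257.8] ((368.0299987792969, 257.7099609375), (12.727922439575195, 17.960514068603516), 81.8698959350586)
top light [420 255  18  14 217] [428.4 261.3] ((428.38494873046875, 261.27435302734375), (12.572092056274414, 17.095382690429688), 86.18592071533203)
```

View pics/crop1.png

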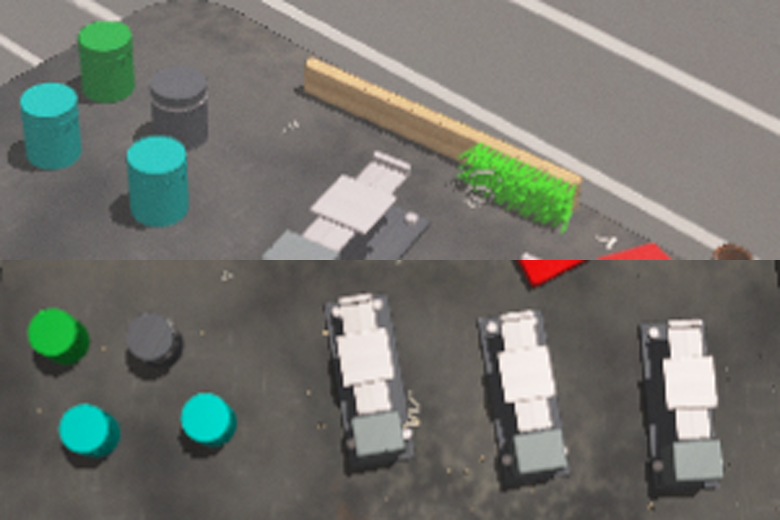

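The crop confirms the plain dark grey cylinder, with its top at about scene (269,173) and top-view (218.5,214). The seats are the wider light squares. Next I'll measure the seats and the billet.

```bash
python3 - <<'E'
from h import *
import pickle
S=pickle.load(open('s1.pkl','rb'))
P={}
for n,k,box in(('top',16,(280,190,450,250)),('scene',17,(295,195,425,295))):
    im=cv2.cvtColor(S[n]['image'],cv2.COLOR_RGB2HSV)
    m=((im[...,2]>150)&(im[...,1]<45)).astype(np.uint8)
    w=np.zeros_like(m);w[box[1]:box[3],box[0]:box[2]]=1;m*=w
    m=cv2.resize(m,None,fx=4,fy=4,interpolation=cv2.INTER_LINEAR)
    o=cv2.morphologyEx(m,cv2.MORPH_OPEN,cv2.getStructuringElement(cv2.MORPH_ELLIPSE,(4*k,4*k)))
    kk,l,st,c=cv2.connectedComponentsWithStats(o)
    P[n]=[]
    for i in range(1,kk):
        print(n,st[i]/4,c[i]/4); P[n].append(c[i]/4)
for p in P['top']: print('top z64',onz(S['top'],*p,64))
for p in P['scene']: print('scene z64',onz(S['scene'],*p,64))
print('billet',tri(S['top'],(218.5,214.2),S['scene'],(269.2,173.1)), onz(S['top'],218.5,214.2,60),onz(S['scene'],269.2,173.1,60))
print('seat1',tri(S['top'],(300.8,222.3),S['scene'],(335.8,218.1)))
# arm axis: whole light blob direction in top
for a,b in (((297,198),(302.5,242)),((359.5,206),(365.5,247)),((424,208.5),(426.5,252))):
    d=onz(S['top'],*a,60)-onz(S['top'],*b,60); print(np.degrees(np.arctan2(d[1],d[0])),np.linalg.norm(d))
E
```

```text
top [ 290.75  209.75   20.25   25.25 1624.  ] [300.68499846 222.06419335]
top [ 352.5   215.75   20.5    26.75 1728.  ] [362.5718316  228.83792679]
top [ 416.25  220.     18.75   24.75 1545.  ] [425.4256877  232.08919903]
scene [ 325.25  208.25   24.     20.   1517.5 ] [337.18834432 217.60403624]
scene [ 381.75  245.     28.5    27.   2267.5 ] [396.72640573 258.34589305]
scene [ 368.5   271.     21.75   21.5  1407.75] [379.32218966 281.54053454]
top z64 [570.8  97.9  64. ]
top z64 [555.8 -66.4  64. ]
top z64 [ 550.4 -233.1   64. ]
scene z64 [572.1  93.   64. ]
scene z64 [562.2 -70.   64. ]
scene z64 [490.6 -84.   64. ]
billet (array([590.8, 318.7,  51.8]), np.float64(2.5)) [588.4 317.8  60. ] [584.2 309.6  60. ]
seat1 (array([571.3,  97.1,  60.6]), np.float64(1.7))
8.40767633289171 119.68629829683928
8.632620139360291 111.26046018240262
2.647063769871959 116.92476213360455
```

```bash
python3 -m jog '[0,0,-7.1,2.42,-2.8,-0.65,0, 0,0,-7.1,2.42,-2.8,-0.65,0, 0,0,-7.1,2.42,-2.8,-0.65,0, 0,0,-7.1,2.42,-2.8,-0.65,0, 0,0,-7.1,2.42,-2.8,-0.65,0, 0,0,-7.1,2.42,-2.8,-0.65,0, 0,0,-7.1,2.42,-2.8,-0.65,0, 0,0,-7.1,2.42,-2.8,-0.65,0]'
python3 -m jog '[0,0,-7.1,2.42,-2.8,-0.65,0, 0,0,-7.1,2.42,-2.8,-0.65,0, 0,0,0,2.42,-2.8,-0.65,0, 0,0,0,2.42,-2.8,-0.65,0, 0,0,0,2.42,-2.8,-0.65,0, 0,0,0,2.42,-2.8,-0.65,0, 0,0,0,2.42,-2.8,-0.65,0, 0,0,0,2.42,-2.8,-0.65,0]'
python3 -m jog '[0,0,0,0,0,0,0, 0,0,0,0,0,-1.5,0, 0,0,0,0,0,-1,0, 0,0,0,0,0,0,0, 0,0,0,0,0,0,0]'
python3 -c "
from h import *
snap('top','top2.png');snap('scene','scene2.png')
a=cv2.imread('pics/top2.png')[180:280,250:450];b=cv2.imread('pics/scene2.png')[140:290,250:450]
A=cv2.resize(a,(600,300),interpolation=cv2.INTER_CUBIC);B=cv2.resize(b,(400,300),interpolation=cv2.INTER_CUBIC)
cv2.imwrite('pics/crop2.png',np.vstack([A[:,:600],cv2.copyMakeBorder(B,0,0,0,200,cv2.BORDER_CONSTANT)]))"
```

```text
time: 0.77
position: [377.8, 319.3, 352.3]
tcp_rot: [0.614, 0.789, -0.0, -0.0]
force: [1.2, -0.7, 0.2]
grip_width: 40.5
gripper_force: 0.0
time: 1.43
position: [571.5, 95.2, 300.1]
tcp_rot: [0.705, 0.709, -0.0, -0.0]
force: [0.7, -0.1, 1.3]
grip_width: 0.3
gripper_force: 0.0
time: 1.85
position: [570.1, 97.4, 275.0]
tcp_rot: [0.704, 0.71, -0.001, -0.001]
force: [-0.6, 0.2, -0.6]
grip_width: 0.5
gripper_force: 0.0
```

View pics/crop2.png

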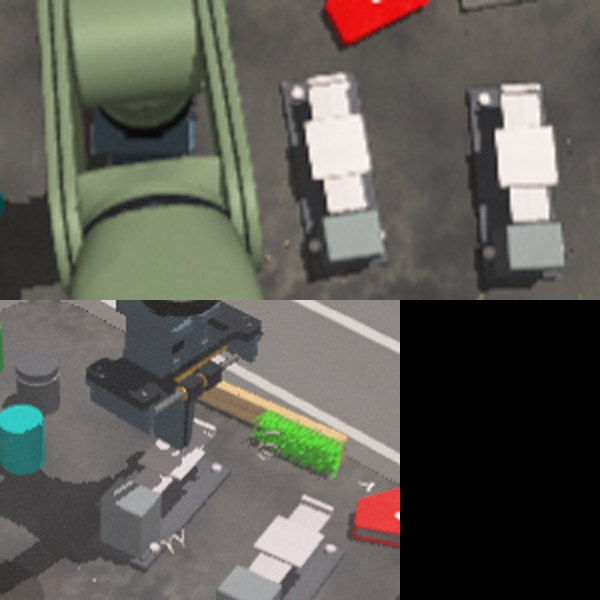

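The crop shows the closed tips just above the middle of seat a, with the tips at about (178,445) and the seat at about (173,455). Now I'll probe.

```bash
python3 -m jog '[0,0,0,0,0,-1.2,0, 0,0,0,0,0,-0.5,0, 0,0,0,0,0,0,0, 0,0,0,0,0,0,0]'
for i in 1 ; do python3 -m jog '[0,0,0,0,0,-0.2,0, 0,0,0,0,0,0,0]'; python3 -m jog '[0,0,0,0,0,-0.1,0, 0,0,0,0,0,0,0]'; done
```

```text
time: 2.28
position: [570.6, 97.2, 259.0]
tcp_rot: [0.705, 0.71, 0.0, 0.0]
force: [0.1, -1.4, -0.0]
grip_width: 0.7
gripper_force: 0.0
time: 2.45
position: [570.7, 97.0, 257.0]
tcp_rot: [0.705, 0.71, 0.0, 0.0]
force: [0.9, 0.0, -0.3]
grip_width: 0.6
gripper_force: 0.0
time: 2.62
position: [570.7, 96.9, 255.9]
tcp_rot: [0.705, 0.709, 0.0, 0.0]
force: [0.3, 0.5, 0.5]
grip_width: 0.8
gripper_force: 0.0
```

```bash
for i in 1; do python3 -m jog '[0,0,0,0,0,-0.1,0, 0,0,0,0,0,0,0]';python3 -m jog '[0,0,0,0,0,-0.1,0, 0,0,0,0,0,0,0]';python3 -m jog '[0,0,0,0,0,-0.1,0, 0,0,0,0,0,0,0]'; done | egrep 'time|pos|^force'
```

```text
time: 2.78
position: [570.6, 96.9, 254.7]
force: [-0.2, 0.2, -0.3]
time: 2.95
position: [570.8, 96.9, 253.8]
force: [-0.2, 0.2, 0.9]
time: 3.12
position: [570.8, 97.0, 253.0]
force: [0.2, -0.9, 2.2]
```

```bash
for i in 1; do python3 -m jog '[0,0,0,0,0,-0.1,0, 0,0,0,0,0,0,0]';python3 -m jog '[0,0,0,0,0,-0.1,0, 0,0,0,0,0,0,0]';python3 -m jog '[0,0,0,0,0,-0.1,0, 0,0,0,0,0,0,0]'; done | egrep 'time|pos|^force'
```

```text
time: 3.28
position: [570.8, 97.0, 252.1]
force: [-0.4, -0.6, 3.8]
time: 3.45
position: [570.9, 96.9, 251.2]
force: [0.8, 0.6, 4.6]
time: 3.62
position: [570.9, 97.0, 250.4]
force: [-1.0, -0.1, 6.8]
```

```bash
(python3 -m jog '[0,0,0,0,0,-0.1,0, 0,0,0,0,0,-0.1,0, 0,0,0,0,0,-0.07,0, 0,0,0,0,0,0,0]';python3 -m jog '[0,0,0,0,0,0,0, 0,0,0,0,0,0,0, 0,0,0,0,0,0,0, 0,0,0,0,0,0,0]';python3 -m jog '[0,0,0,0,0,0,0, 0,0,0,0,0,0,0, 0,0,0,0,0,0,0, 0,0,0,0,0,0,0, 0,0,0,0,0,0,0, 0,0,0,0,0,0,0, 0,0,0,0,0,0,0]') | egrep 'time|pos|^force'
```

```text
time: 3.95
position: [570.9, 97.0, 248.3]
force: [-1.9, 0.3, 9.6]
time: 4.28
position: [570.9, 97.0, 248.4]
force: [-1.8, -0.7, 10.4]
time: 4.87
position: [570.9, 97.0, 248.4]
force: [-1.8, 0.1, 10.1]
```

Seat a gives about 6 mm at 10 N, because the finger's inner edge carries the load. That makes it cracked. Next is rest b.

```bash
(python3 -m jog '[0,0,0,0,0,1,0, 0,0,0,0,0,1.3,0, 0,0,0,-0.3,-3.2,0,0, 0,0,0,-0.3,-3.3,0,0, 0,0,0,-0.3,-3.3,0,0, 0,0,0,-0.3,-3.3,0,0, 0,0,0,-0.2,-3.3,0,0, 0,0,0,0,0,0,0]';python3 -m jog '[0,0,0,0,0,0,0, 0,0,0,0,0,0,0, 0,0,0,0,0,-0.8,0, 0,0,0,0,0,-0.4,0, 0,0,0,0,0,0,0, 0,0,0,0,0,0,0]') | egrep 'time|pos|^force'
```

```text
time: 5.53
position: [556.1, -71.5, 269.9]
force: [-0.2, -0.2, 0.0]
time: 6.03
position: [556.6, -66.2, 257.4]
force: [-0.1, 0.6, -0.7]
```

```bash
(python3 -m jog '[0,0,0,0,0,-0.2,0, 0,0,0,0,0,0,0]';python3 -m jog '[0,0,0,0,0,-0.1,0, 0,0,0,0,0,0,0]';python3 -m jog '[0,0,0,0,0,-0.1,0, 0,0,0,0,0,0,0]';python3 -m jog '[0,0,0,0,0,-0.1,0, 0,0,0,0,0,0,0]') | egrep 'time|pos|^force'
```

```text
time: 6.2
position: [556.7, -66.7, 255.8]
force: [0.5, 0.1, -0.0]
time: 6.37
position: [556.7, -67.0, 255.0]
force: [-1.0, 1.0, 0.8]
time: 6.53
position: [556.8, -67.1, 254.3]
force: [-1.6, 0.5, 3.0]
time: 6.7
position: [556.8, -67.1, 253.7]
force: [-0.9, 0.6, 4.7]
```

```bash
(python3 -m jog '[0,0,0,0,0,-0.1,0, 0,0,0,0,0,0,0]';python3 -m jog '[0,0,0,0,0,-0.1,0, 0,0,0,0,0,0,0]';python3 -m jog '[0,0,0,0,0,-0.05,0, 0,0,0,0,0,0,0]') | egrep 'time|pos|^force'
```

```text
time: 6.87
position: [556.8, -67.1, 253.1]
force: [-1.9, 0.4, 7.4]
time: 7.03
position: [556.8, -67.1, 252.6]
force: [-3.2, 0.6, 10.5]
time: 7.2
position: [556.8, -67.1, 252.4]
force: [-3.0, 1.2, 11.9]
```

```bash
(python3 -m jog '[0,0,0,0,0,0.05,0, 0,0,0,0,0,0,0, 0,0,0,0,0,0,0, 0,0,0,0,0,0,0, 0,0,0,0,0,0,0, 0,0,0,0,0,0,0, 0,0,0,0,0,0,0, 0,0,0,0,0,0,0]';python3 -m jog '[0,0,0,0,0,0,0, 0,0,0,0,0,0,0, 0,0,0,0,0,0,0, 0,0,0,0,0,0,0]'; python3 -m jog '[0,0,0,0,0,1,0, 0,0,0,0,0,1,0, 0,0,0,-0.1,-3.3,0,0, 0,0,0,-0.1,-3.3,0,0, 0,0,0,-0.1,-3.4,0,0, 0,0,0,-0.1,-3.3,0,0, 0,0,0,-0.1,-3.3,0,0, 0,0,0,0,0,0,0]';python3 -m jog '[0,0,0,0,0,0,0, 0,0,0,0,0,0,0, 0,0,0,0,0,-0.8,0, 0,0,0,0,0,-0.4,0, 0,0,0,0,0,0,0, 0,0,0,0,0,0,0]';python3 -m jog '[0,0,0,0,0,-0.2,0, 0,0,0,0,0,0,0]') | egrep 'time|pos|^force'
```

```text
time: 7.87
position: [556.8, -67.1, 252.7]
force: [-1.9, 1.2, 11.5]
time: 8.2
position: [556.8, -67.0, 252.7]
force: [-2.7, 0.7, 9.4]
time: 8.87
position: [551.6, -238.1, 271.6]
force: [0.5, -0.6, 0.4]
time: 9.37
position: [551.7, -232.1, 258.5]
force: [0.2, -0.5, 0.4]
time: 9.53
position: [551.8, -232.7, 256.9]
force: [0.5, 0.5, 0.0]
```

Seat b is stiff: it gives about 2.4 mm at 10 N. I'll check c as a cross-check.

```bash
(python3 -m jog '[0,0,0,0,0,-0.2,0, 0,0,0,0,0,0,0]';python3 -m jog '[0,0,0,0,0,-0.1,0, 0,0,0,0,0,0,0]';python3 -m jog '[0,0,0,0,0,-0.1,0, 0,0,0,0,0,0,0]';python3 -m jog '[0,0,0,0,0,-0.1,0, 0,0,0,0,0,0,0]';python3 -m jog '[0,0,0,0,0,-0.1,0, 0,0,0,0,0,0,0]') | egrep 'time|pos|^force'
```

```text
time: 9.7
position: [551.6, -233.0, 254.8]
force: [0.3, -0.1, 0.7]
time: 9.87
position: [551.7, -233.1, 254.1]
force: [0.2, 0.1, 0.2]
time: 10.03
position: [551.8, -233.1, 253.2]
force: [-0.3, 0.2, 1.7]
time: 10.2
position: [551.8, -233.1, 252.3]
force: [0.4, 0.7, 1.7]
time: 10.37
position: [551.8, -233.1, 251.4]
force: [-0.0, 0.6, 4.5]
```

```bash
(python3 -m jog '[0,0,0,0,0,-0.1,0, 0,0,0,0,0,-0.1,0, 0,0,0,0,0,0,0, 0,0,0,0,0,0,0]';python3 -m jog '[0,0,0,0,0,-0.1,0, 0,0,0,0,0,-0.05,0, 0,0,0,0,0,0,0, 0,0,0,0,0,0,0]') | egrep 'time|pos|^force'
```

```text
time: 10.7
position: [551.9, -233.1, 249.7]
force: [0.1, 1.3, 6.9]
time: 11.03
position: [551.9, -233.1, 248.5]
force: [-2.4, 1.9, 8.3]
```

Rest c is cracked as well, and b is the sound one. I'll hold about a second here, then sharpen the billet and seat b positions in the first top image.

```bash
(python3 -m jog '[0,0,0,0,0,-0.05,0, 0,0,0,0,0,0,0, 0,0,0,0,0,0,0, 0,0,0,0,0,0,0, 0,0,0,0,0,0,0, 0,0,0,0,0,0,0, 0,0,0,0,0,0,0, 0,0,0,0,0,0,0]';python3 -m jog '[0,0,0,0,0,0,0, 0,0,0,0,0,0,0, 0,0,0,0,0,0,0]') | egrep 'time|pos|^force'
python3 - <<'E'
import cv2,numpy as np
b=cv2.imread('pics/top1.png')
def c(x,y):
    A=cv2.resize(b[y:y+40,x:x+40],(400,400),interpolation=cv2.INTER_CUBIC)
    A=cv2.convertScaleAbs(A,alpha=1.8) if x<250 else A
    for i in range(0,400,50):
        cv2.line(A,(i,0),(i,400 if i%100==0 else 8),(0,255,255),1);cv2.line(A,(0,i),(400 if i%100==0 else 8,i),(0,255,255),1)
    return A
cv2.imwrite('pics/crop3.png',np.hstack([c(200,195),c(342,210)]))
E
```

```text
time: 11.7
position: [551.9, -233.1, 248.2]
force: [0.3, 1.2, 8.0]
time: 11.95
position: [551.9, -233.0, 248.2]
force: [-1.0, 1.7, 8.2]
```

View pics/crop3.png

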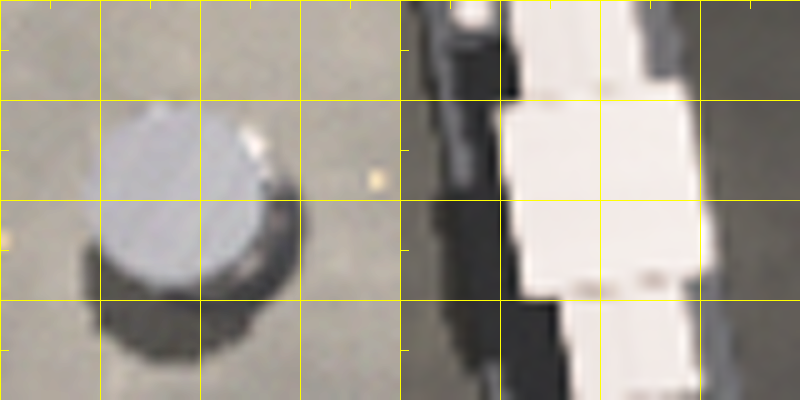

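The enlarged crop shows the billet's top disc centred at crop (178,193), i.e. image (217.4,213.9). Seat b is centred at crop (206,189), i.e. image (362.2,228.5).

```bash
python3 - <<'E'
from h import *
import pickle
S=pickle.load(open('s1.pkl','rb'))['top']
print(onz(S,217.35,213.85,60),onz(S,362.15,228.45,64))
for p in((193,248),(239,243.5),(180.5,212)): print(onz(S,*p,60))
E
(python3 -m jog '[0,0,0,0,0,2,0, 0,0,0,0.3,2,3,0, 0,0,0,0.3,3.9,0,100, 0,0,0,0.3,3.9,0,100, 0,0,0,0.3,3.9,0,100, 0,0,0,0.3,3.9,0,100, 0,0,0,0.3,3.9,0,100, 0,0,0,0.3,3.9,0,100]') | egrep 'time|pos|^force|width'
```

```text
[589.3 321.   60. ] [556.8 -65.2  64. ]
[496.5 381.2  60. ]
[510.9 259.9  60. ]
[592.5 419.8  60. ]
time: 12.62
position: [572.3, 22.6, 296.5]
force: [0.2, 0.6, -0.3]
grip_width: 37.5
```

```bash
(python3 -m jog '[0,0,0,0.2,3.74,0,100, 0,0,0,0.2,3.74,0,100, 0,0,0,0.2,3.74,0,100, 0,0,0,0.2,3.74,0,100, 0,0,0,0.2,3.74,0,100, 0,0,0,0.2,3.74,0,100, 0,0,0,0.2,3.74,0,100, 0,0,0,0.2,3.74,0,100]';python3 -m jog '[0,0,0,0,0,0,100, 0,0,0,0,0,0,100, 0,0,0,0,0,-2,100, 0,0,0,0,0,0,100, 0,0,0,0,0,0,100]') | egrep 'time|pos|^force|width'
python3 -c "
from h import *
snap('top','top4.png');snap('scene','scene4.png')
b=cv2.imread('pics/scene4.png')[90:240,180:380]
cv2.imwrite('pics/crop4.png',cv2.resize(b,(800,600),interpolation=cv2.INTER_CUBIC))"
```

```text
time: 13.28
position: [588.4, 321.8, 296.2]
force: [0.6, -0.6, -0.0]
grip_width: 90.2
time: 13.7
position: [588.4, 318.6, 275.8]
force: [1.0, -0.1, 0.7]
grip_width: 91.2
```

View pics/crop4.png

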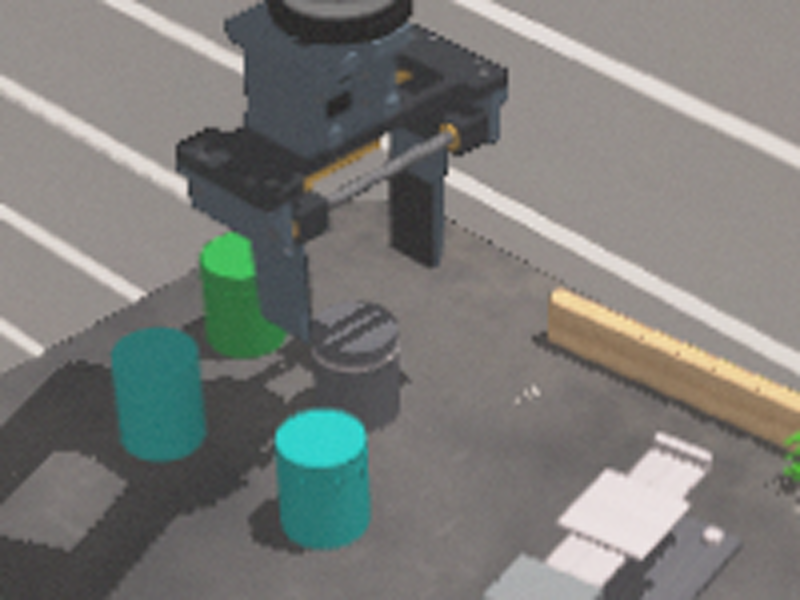

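The billet stands between and below the open fingers, with its top centre at crop (357,330). I'll check the scene camera's bias by projecting the known fingertip corners.

```bash
python3 - <<'E'
from h import *
import pickle
S=pickle.load(open('s1.pkl','rb'))['scene']
T=np.linalg.inv(np.array(S['T']));f=240/np.tan(np.radians(S['fov_y']/2));K=np.array([[f,0,S['cx']],[0,f,S['cy']],[0,0,1.]])
def pr(p): return ((cv2.projectPoints(np.array([p],float),cv2.Rodrigues(T[:3,:3])[0],T[:3,3],K,np.array([S['k1'],0,0,0.]))[0][0,0]-[180,90])*4).round()
for x in(-59,-45.5,45.5,59):
    for y in(-16,16): print(x,y,pr([588.4+x,318.6+y,84.8]))
for p in((588.4,318.6,60),(589,321,60),(585,312,60)): print(pr(p), pr((p[0],p[1],0)))
E
```

```text
-59 -16 [292. 344.]
-59 16 [253. 320.]
-45.5 -16 [310. 334.]
-45.5 16 [271. 310.]
45.5 -16 [427. 265.]
45.5 16 [388. 243.]
59 -16 [444. 256.]
59 16 [405. 234.]
[351. 323.] [355. 405.]
[349. 321.] [353. 403.]
[355. 330.] [359. 413.]
```

The finger corners agree with the scene camera within a pixel, so the top camera reads about 4 mm too far in +y, for both seat and billet. I'll shift 4 mm in −y, descend and grip.

```bash
(python3 -m jog '[0,0,0,0,-0.4,0,100, 0,0,0,0,0,-2.3,100, 0,0,0,0,0,-2.2,100, 0,0,0,0,0,-1.6,100, 0,0,0,0,0,-0.7,100, 0,0,0,0,0,0,100]';python3 -m jog '[0,0,0,0,0,0,0, 0,0,0,0,0,0,0, 0,0,0,0,0,0,0, 0,0,0,0,0,0,0, 0,0,0,0,0,0,0, 0,0,0,0,0,0,0, 0,0,0,0,0,0,0, 0,0,0,0,0,0,0]') | egrep 'time|pos|force|width'
```

```text
time: 14.3
position: [588.4, 315.4, 207.8]
force: [-0.3, 0.3, -0.5]
grip_width: 91.5
gripper_force: 0.0
time: 14.97
position: [589.3, 316.2, 209.6]
force: [2.5, -0.6, 0.8]
grip_width: 49.7
gripper_force: 30.0
```

```bash
(python3 -m jog '[0,0,0,0,0,0.5,0, 0,0,0,0,0,1.5,0, 0,0,0,0,0,2.5,0, 0,0,0,0,0,2.5,0, 0,0,0,0,0,2,0, 0,0,0,0,0,1,0, 0,0,0,0,0,0,0, 0,0,0,0,0,0,0]') | egrep 'time|pos|force|width'
python3 -c "
from h import *
snap('scene','scene5.png')
b=cv2.imread('pics/scene5.png')[60:210,180:380]
cv2.imwrite('pics/crop5.png',cv2.resize(b,(800,600),interpolation=cv2.INTER_CUBIC))"
```

```text
time: 15.63
position: [588.1, 315.9, 307.8]
force: [-0.6, 0.2, -7.9]
grip_width: 49.6
gripper_force: 30.0
```

View pics/crop5.png

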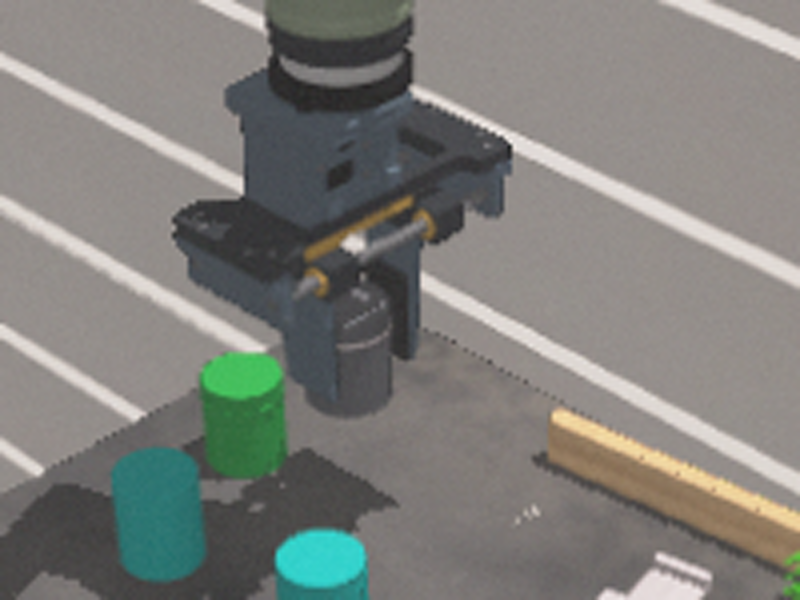

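The billet hangs straight between the pads, with its underside at crop (349,400). I'll carry it to over seat b.

```bash
(python3 -m jog '[0,0,0,-0.1,-1.2,0,0, 0,0,0,-0.2,-2.4,0,0, 0,0,0,-0.3,-3.5,0,0, 0,0,0,-0.3,-3.5,0,0, 0,0,0,-0.3,-3.5,0,0, 0,0,0,-0.3,-3.5,0,0, 0,0,0,-0.3,-3.5,0,0, 0,0,0,-0.3,-3.5,0,0]';python3 -m jog '[0,0,0,-0.3,-3.5,0,0, 0,0,0,-0.3,-3.5,0,0, 0,0,0,-0.3,-3.5,0,0, 0,0,0,-0.2,-2.3,0,0, 0,0,0,0,-1.2,0,0, 0,0,0,0,0,0,0, 0,0,0,0,0,-1.5,0, 0,0,0,0,0,-1,0]'; python3 -m jog '[0,0,0,0,0,0,0, 0,0,0,0,0,0,0, 0,0,0,0,0,0,0]') | egrep 'time|pos|force|width'
python3 - <<'E'
from h import *
S=snap('scene','scene6.png')
b=cv2.imread('pics/scene6.png')[160:310,300:500]
cv2.imwrite('pics/crop6.png',cv2.resize(b,(800,600),interpolation=cv2.INTER_CUBIC))
T=np.linalg.inv(np.array(S['T']));f=240/np.tan(np.radians(S['fov_y']/2));K=np.array([[f,0,S['cx']],[0,f,S['cy']],[0,0,1.]])
def pr(p,o=(300,160)): return ((cv2.projectPoints(np.array([p],float),cv2.Rodrigues(T[:3,:3])[0],T[:3,3],K,np.array([S['k1'],0,0,0.]))[0][0,0]-o)*4).round()
p=state()['position'];print(p.round(1),'grip-axis underside',pr([p[0],p[1],p[2]-207.5]),'on seat',pr([p[0],p[1],64]),'lift view underside',pr([588.1,315.9,100],(180,60)))
for c in((556.8,-65.2,64),(556,-70,64)): print('seat',pr(c))
E
```

```text
time: 16.35
position: [566.4, 67.9, 307.5]
force: [0.5, -0.0, -8.7]
grip_width: 49.7
gripper_force: 30.0
time: 17.02
position: [556.3, -69.6, 282.9]
force: [0.1, 1.2, -8.1]
grip_width: 49.4
gripper_force: 30.0
time: 17.27
position: [556.9, -69.2, 284.1]
force: [-0.1, 0.2, -7.0]
grip_width: 49.4
gripper_force: 30.0
[557.  -69.3 284.5] grip-axis underside [382. 379.] on seat [379. 398.] lift view underside [352. 387.]
seat [372. 394.]
seat [379. 400.]
```

View pics/crop6.png

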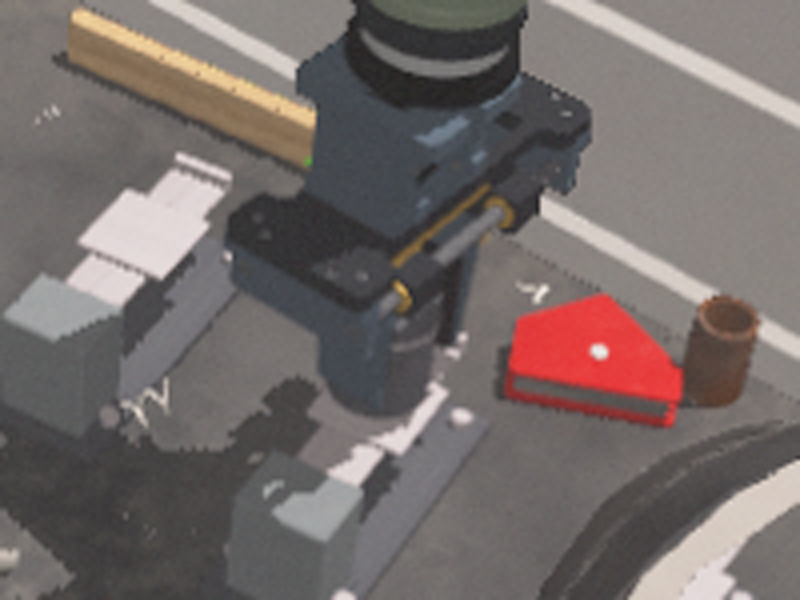

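In the clean scene view, seat b's centre falls at this crop's (381,400). The grip axis projects to (379,398), so it is centred within about 2 mm. I'll lower gently.

```bash
(python3 -m jog '[0,0,0,0,0,-0.5,0, 0,0,0,0,0,-0.4,0, 0,0,0,0,0,0,0, 0,0,0,0,0,0,0]';python3 -m jog '[0,0,0,0,0,-0.1,0, 0,0,0,0,0,0,0]';python3 -m jog '[0,0,0,0,0,-0.1,0, 0,0,0,0,0,0,0]';python3 -m jog '[0,0,0,0,0,-0.1,0, 0,0,0,0,0,0,0]') | egrep 'time|pos|^force|width'
```

```text
time: 17.65
position: [556.5, -69.8, 274.7]
force: [-0.1, -0.2, -8.0]
grip_width: 49.8
time: 17.82
position: [556.7, -69.9, 274.1]
force: [-0.0, -0.4, -7.1]
grip_width: 49.4
time: 17.98
position: [556.7, -69.9, 273.1]
force: [-0.0, 0.8, -7.5]
grip_width: 49.4
time: 18.15
position: [556.8, -69.9, 272.7]
force: [-0.2, 0.8, -2.5]
grip_width: 49.7
```

```bash
(python3 -m jog '[0,0,0,0,0,-0.05,0, 0,0,0,0,0,0,0, 0,0,0,0,0,0,0]';python3 -m jog '[0,0,0,0,0,-0.05,0, 0,0,0,0,0,0,0, 0,0,0,0,0,0,0]') | egrep 'time|pos|^force|width'
```

```text
time: 18.4
position: [556.8, -69.9, 272.3]
force: [-1.7, 0.2, 0.7]
grip_width: 49.3
time: 18.65
position: [556.8, -69.9, 271.9]
force: [-2.4, 0.9, 5.4]
grip_width: 49.3
```

```bash
(python3 -m jog '[0,0,0,0,0,0.05,0, 0,0,0,0,0,0,0, 0,0,0,0,0,0,0]';python3 -m jog '[0,0,0,0,0,0,57, 0,0,0,0,0,0,62, 0,0,0,0,0,0,70, 0,0,0,0,0,0,85, 0,0,0,0,0,0,100, 0,0,0,0,0,0,100, 0,0,0,0,0,0,100]';python3 -m jog '[0,0,0,0,0,0.5,100, 0,0,0,0,0,1.5,100, 0,0,0,0,0,3,100, 0,0,0,0,0,4,100, 0,0,0,0,0,4,100, 0,0,0,2,0,2,100, 0,0,0,0,0,0,100]'; python3 -m jog '[0,0,0,0,4,0,100, 0,0,0,0,4,0,100, 0,0,0,0,4,0,100, 0,0,0,0,4,0,100, 0,0,0,0,4,0,100, 0,0,0,0,4,0,100, 0,0,0,0,4,0,100, 0,0,0,0,0,0,100]') | egrep 'time|pos|^force|width'
python3 - <<'E'
from h import *
snap('scene','scene7.png');snap('top','top7.png')
a=cv2.imread('pics/scene7.png')[200:320,320:440];b=cv2.imread('pics/top7.png')[190:270,320:400]
cv2.imwrite('pics/crop7.png',np.hstack([cv2.resize(a,(400,400),interpolation=cv2.INTER_CUBIC),cv2.resize(b,(400,400),interpolation=cv2.INTER_CUBIC)]))
E
```

```text
time: 18.9
position: [556.8, -69.9, 271.9]
force: [-1.1, 0.9, 4.4]
grip_width: 49.6
time: 19.48
position: [556.7, -69.9, 271.5]
force: [0.3, -0.4, 0.3]
grip_width: 87.1
time: 20.07
position: [579.2, -70.0, 428.0]
force: [1.2, -1.1, 0.7]
grip_width: 91.7
time: 20.73
position: [575.9, 216.2, 420.4]
force: [0.3, 0.2, 0.1]
grip_width: 91.2
```

View pics/crop7.png

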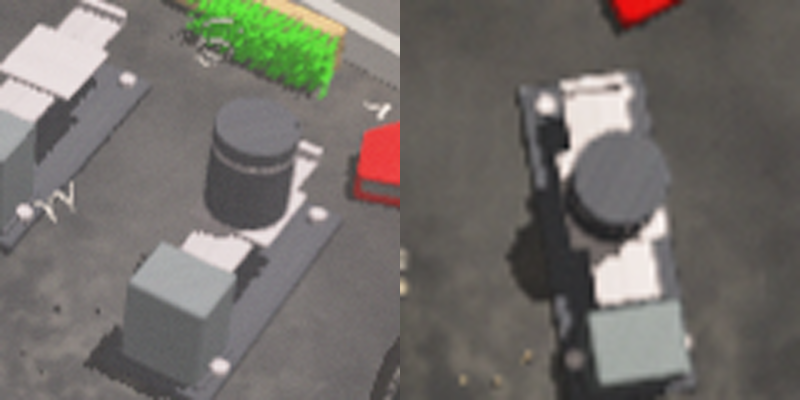

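The billet stands upright on seat b, with its top disc at image (363.8,224.2) in the top view and (396.7,238) in the scene view. I'll check the centring.

```bash
python3 - <<'E'
from h import *
import pickle
S=pickle.load(open('s1.pkl','rb'))
print(onz(S['top'],363.8,224.2,122.5),onz(S['top'],362.15,228.45,64),onz(S['scene'],396.7,238,122.5),onz(S['scene'],395.2,260,64))
E
```

```text
[559.  -63.7 122.5] [556.8 -65.2  64. ] [553.6 -68.6 122.5] [556.5 -70.6  64. ]
```

```bash
python3 -m jog '[0,0,0,0,0,0,100, 0,0,0,0,0,0,100, 0,0,0,0,0,0,100]' | head -2; python3 -c "
from bench import *
print(finish_job())"
```

```text
time: 21.08
position: [576.8, 208.7, 421.6]
the job is handed in; nothing more can be done
None
```

The job is handed in at about 21 s: rest b is the sound one (about 2.4 mm give at 10 N; a gave about 6 mm at 10 N, c about 6 mm at only 8 N), and the billet stands upright on its seat, centred within about 3 mm.

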